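# Charge the angled cleaning brush at the connector bench

## Robot

A 7-joint arm with a two-finger parallel gripper is mounted at the origin on the work surface. World frame = base frame: x ahead of the robot, y to its left, z up, the work surface at z = 0. Lengths are in mm, angles in rad, forces in N, time in s.
With the tool pointing down it reaches from about 400 to 875 mm from the base axis. Payload 4.4 kg.
Tool frame: the origin (TCP) lies between the finger pads; the fingertips stand 17 mm ahead of it and the grasp point (between the pads) lies 2 mm behind it; z points along the fingers, y is the line along which they close (so a half turn about z gives the same grasp; the last joint's range is limited). The gripper opens to 85 mm and grips with 20 to 120 N. Pads are 22 mm wide; open, the fingers measure 114 mm over their backs; the gripper's body (76 mm by 85 mm) begins 54 mm behind the grasp point. The pads swing forward as they close: fully open they stand 13 mm farther back than shut.
Start: joints at [1.108, 0.628, 0.038, 1.517, -0.027, 0.996, -0.02], TCP at [251.232, -599.5, 248.313] pointing down, gripper open.
Joint ranges: [-3.06, 3.06], [-0.37, 2.12], [-1.25, 1.32], [0.18, 2.47], [-1.1, 4.24], [0.23, 1.98], [-2.94, 2.94]. Speed limits (rad/s): [2.57, 2.57, 3.14, 3.14, 3.14, 3.14, 3.14].

## Interface

Orientations are given as [roll, pitch, yaw] about the fixed x, y, z axes, in that order (R = Rz(yaw) Ry(pitch) Rx(roll)).
In Python, from cell import sensors, get_image, ctrl gives the robot as it stands.
- The arm moves only by the tool send_rows, never from a script. Its argument "series" is a list of rows, each a list of 3 entries, a list of its own where there are three numbers: the finger opening in mm, from 0 to 85.4, then the shift along the world's x, y, z in units of 60 mm (1.0 is 60 mm), then the turn, a rotation vector about the world's x, y, z in units of 5 degrees (1.0 is 5 degrees). A call has 1 to 8 rows; each row shifts and turns the commanded pose from where the row before left it; what a row does not reach is not made up. A row lasts 1/8 s, in which the tool goes at most 62.5 mm and 10.7 degrees, less where a joint would pass 70% of its speed; a pose out of reach is approached as far as the arm can. A call is refused whole if a number of a shift passes 1 or a number of a turn 1, either way. A call with a gripper value outside its range is refused whole. The fingers move at their own pace and stop on an object; the grip force is fixed at half the most. Time passes only in rows, so rows that do not move let the fingers close. It gives the time, the measured TCP pose, the force, the opening and the grip force at its end, in the units of the state.
- sensors.read_state(): the state, without advancing time (a new reading comes with each control period).
- get_image(name): name is "scene" or "top" or "wrist"; returns a dict with "img" (384x512x3 uint8, red, green, blue), "depth" (384x512 float32, mm along the optical axis (not along the pixel's ray), 0 where there is no reading), "vfov" (degrees; the focal length in pixels is half the picture's height over the tangent of half this angle, whatever the lens; pixels are square), "cx", "cy" (the principal point, pixels), "k1" (the pictures are not rectified: a ray, as slopes to the right and down, at radius r is drawn at 1 + k1 r^2 times it, then the intrinsics apply), "world_to_cam" (4x4, takes a point from world to camera coordinates). Camera axes: x right, y down, z forward; pixel columns grow to the right and rows downward; lengths in mm; the calibration is good to about 2 mm. A picture is of the moment at which its call begins.
- ctrl.finish_job(): hands the job in; it is judged then, once.
The state is a dict: "clock": time; "qpos": joint angles; "qd": joint speeds; "tau": joint torques, N m; "eef_pos": TCP position; "tool_rot": TCP orientation; "force": force on the tool from outside, world axes, zero at the start; "torque": the same for the moment, N m; "width": finger opening in mm; "gripper_force": force on a finger pad.
Only numpy, scipy, OpenCV 4.12 (cv2) and the standard library are available. Lean on these libraries where they do the work, as an engineer would, in place of code of your own. Each camera call takes 0.05 s, during which the arm holds its last target. There are 200 camera calls.

## Task

Get the angled cleaning brush ready: slide the little steel pot out from under its hood until its carriage is against the end stop, then pick up the angled brush from its forked stand and dip its bristles well into that pot, without knocking it hard against the pot. Then lay the brush back in both forks of its stand just as it lay before, leave the pot out at the stop, and leave the other loose things on the bench where they are.

Things in the scene. Friction and masses are not known exactly. Their poses are not given: they have to be found in the camera images.
- station: Grey steel base plate 100 (x) x 200 (y) x 8 mm fixed to the bench, with a slide track along its own y. Origin: centre of its underside. A hood covers the +y end: an end wall at y +90 to +98 mm and a clear plastic roof 70 mm wide (x) over y +20 to +98 mm, roof top at z 75 mm, underside 71 mm, other sides open. An 18 mm high end stop closes the -y end (y -81 to -98 mm).
- carriage (a joint): Travel of the pot carriage in m along the station's -y: 0 = parked under the hood, 0.100 = out against the end stop (the pot then stands 50 mm on the -y side of the station's centre). Stays where it is left; about 1.5 N to move. It starts within 20 mm of parked.
- pot_mouth (a point): Centre of the open mouth of the small round steel pot fixed on the carriage, level with its rim (60 mm above the bench). Pot outside diameter 46 mm, wall 3 mm, mouth 40 mm wide, inside depth 34 mm. Axes as the station's.
- tab_top (a point): Centre of the top edge of the carriage's upright aluminium push tab, which stands beside the hood 62 mm on the station's -x side of the pot. Tab 34 (x) x 8 (y) mm, its top 75 mm above the bench, lower end 20 mm above it; moves with the pot. Push on its +y face to slide the pot out.
- stand: Grey brush stand fixed to the bench: base 130 (x) x 80 (y) x 8 mm, with two forked uprights 10 mm thick (x) and 34 mm wide at x = -50 and +50 mm. Fork floors flat at z 95 mm, 26 mm wide, with prongs that flare outward up to about z 120 mm. Origin: centre of its underside. The brush handle lies along x in both forks, head beyond the +x end.
- brush: Angled brush, 50 g: straight pale wooden square handle 165 mm long, 14 x 14 mm, along its x, and at the +x end a round steel neck that bends straight down (-z) to a head with black bristles (15 mm across, bristles 30 mm long). Origin: centre of the handle, on its axis. On the stand the handle axis is 102 mm above the bench; grip the handle from above between the forks (90 mm clear).
- brush_tip (a point): Centre of the lower end of the bristles: 88 mm along the brush's +x and 85 mm below the handle axis.
- connector_a: black connector block, 46 x 13 x 12 mm, loose on the bench between the station and the stand. Bystander. Origin: centre of underside.
- connector_b: black connector block, 46 x 13 x 12 mm, loose on the bench. Bystander. Origin: centre of underside.
- connector_c: black connector block, 60 x 13 x 12 mm, loose on the bench. Bystander. Origin: centre of underside.
- cup: white open cup, 72 mm wide, 75 mm high, loose at the back of the bench. Bystander, not the pot to dip in. Origin: centre of underside.
- jar: closed white jar, 68 mm wide, 110 mm high, loose at the back of the bench. Bystander. Origin: centre of underside.
- toothbrush: white straight toothbrush, about 160 mm long, 18 mm high, lying flat on the bench near the robot. Bystander, not the brush to use. Origin: underside, middle of its handle.
Mind the look-alikes: they are no part of the job. What is shaped like the station but blue is not meant.

How it is judged (in metres and radians):
On the way, in this order (a step that is already met when the one before it is completed fails the run):
1. the pot carriage has been slid out to its end stop (within 5 mm) (value of joint carriage above 0.095 m), for 0.2 s.
2. the gripped brush's tip is inside the pot, at least 12 mm below the rim, with the pot out at the stop (value of joint carriage above 0.095 m and z of brush_tip in the frame of pot_mouth below -0.012 m and horizontal distance between brush_tip and pot_mouth below 0.02 m and contact force between the fingers and brush above 0.3 N), for 0.2 s.
At the end, for the whole second after the job is handed in: The carriage is within 5 mm of its end stop; the brush lies at rest in both forks of its stand, head at the stand's +x end: handle centre within 22 mm along, 9 mm across and 6 mm in height of its seat, level and aligned within 0.15 rad (value of joint carriage above 0.095 m and x of brush in the frame of stand between -0.022 and 0.022 m and y of brush in the frame of stand between -0.009 and 0.009 m and z of brush in the frame of stand between 0.096 and 0.108 m and x of brush_tip in the frame of stand above 0.05 m and angle between brush's own z axis and vertical below 0.15 rad and angle between the x axis of brush and the x axis of stand, either way round below 0.15 rad and linear speed of brush below 0.02 m/s); the robot touches nothing.
It fails at once if the brush is knocked against the pot, carriage or hood with more than 10 N (contact force between brush and station above 10 N).
It fails at once if one of the other loose things is moved by more than 30 mm (distance of any of connector_a, connector_b, connector_c, cup, jar, toothbrush from where it was at the start of the episode above 0.03 m).
It also fails if it takes over 64 s, if anything falls off the work surface, if the arm or the gripper's body presses on something with over 40 N, if the wrist force passes 120 N, or if a joint passes its speed limit or range.

## Working session

There is one attempt and no reset: what is moved stays moved. The work goes in short steps, Python scripts to look and compute and a tool call to move; the robot and the scene stay as the last step left them, time stands still between calls to the robot, and variables do not carry over. Pictures are saved under pics/ and viewed, at most 10 in all, crops included, and the job is handed in when it is done.

Besides the shell and the picture viewer there is one more tool, called after ">>>" as name(argument=value, ...) on one line, values as JSON. send_rows: Moves the arm, as the interface text tells. Its arguments: {"type":"object","properties":{"series":{"type":"array"}},"required":["series"]}

```bash
mkdir -p pics
cat > h.py <<'E'
import numpy as np, cv2
from cell import sensors, get_image, ctrl
def cam(n):
    d=get_image(n); f=192/np.tan(np.radians(d["vfov"])/2)
    d["f"]=f; return d
def cloud(d):
    v,u=np.mgrid[0:384,0:512].astype(float)
    xd=(u-d["cx"])/d["f"]; yd=(v-d["cy"])/d["f"]; x,y=xd.copy(),yd.copy()
    for _ in range(10):
        s=1+d["k1"]*(x*x+y*y); x,y=xd/s,yd/s
    Z=d["depth"]; P=np.stack([x*Z,y*Z,Z,np.ones_like(Z)],-1)
    W=P@np.linalg.inv(np.array(d["world_to_cam"])).T
    W=W[...,:3]; W[Z<=0]=np.nan; return W
def save(n,img,sc=1):
    cv2.imwrite(n,cv2.resize(img[...,::-1],None,fx=sc,fy=sc,interpolation=cv2.INTER_CUBIC))
E
python3 - <<'E'
from h import *
import pickle
print(sensors.read_state())
o={}
for n in ["scene","top","wrist"]:
    d=cam(n); o[n]=d; print(n,d["vfov"],d["k1"],np.round(np.linalg.inv(d["world_to_cam"])[:3,3]))
    if n!="wrist": save(f"pics/{n}.png",d["img"],1.5)
pickle.dump(o,open("o.pkl","wb"))
E
```

```text
{'clock': 0.0, 'qpos': array([ 1.10819134,  0.62935651,  0.03844114,  1.51835035, -0.02698578,
        0.99629864, -0.01999405]), 'qd': array([-0.00037234, -0.00020496,  0.00023104,  0.00047628,  0.00220708,
       -0.00175646,  0.00012319]), 'tau': array([-8.44148576e-05, -5.63403118e+01,  1.22627746e+00, -1.93443722e+01,
        1.09485284e-02,  1.05050305e-02,  4.75226685e-06]), 'eef_pos': array([ 251.00613042, -598.94613281,  247.38796697]), 'tool_rot': array([-3.13969820e+00,  3.66608735e-05,  3.96819770e-01]), 'force': array([-0.36994791, -0.08329293, -0.04865226]), 'torque': array([ 0.02924728, -0.05312311,  0.03965693]), 'gripper_force': 0.0, 'width': 85.46722117840164}
scene 53.44546691899716 -0.022234249422629075 [ 935. -588.  611.]
top 56.050403980381354 0.02821109676775779 [360.  19. 881.]
wrist 67.84031904967524 -0.05312408277142745 [ 324. -568.  373.]
```

View pics/top.png

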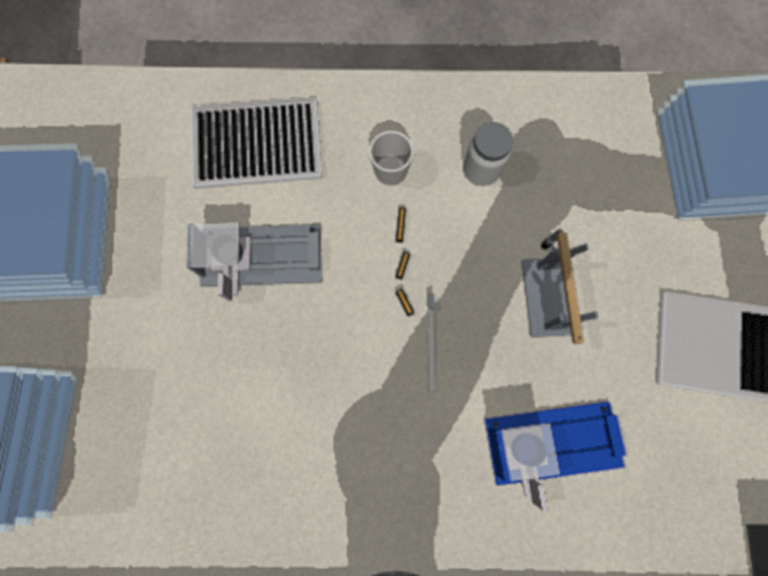

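View pics/scene.png

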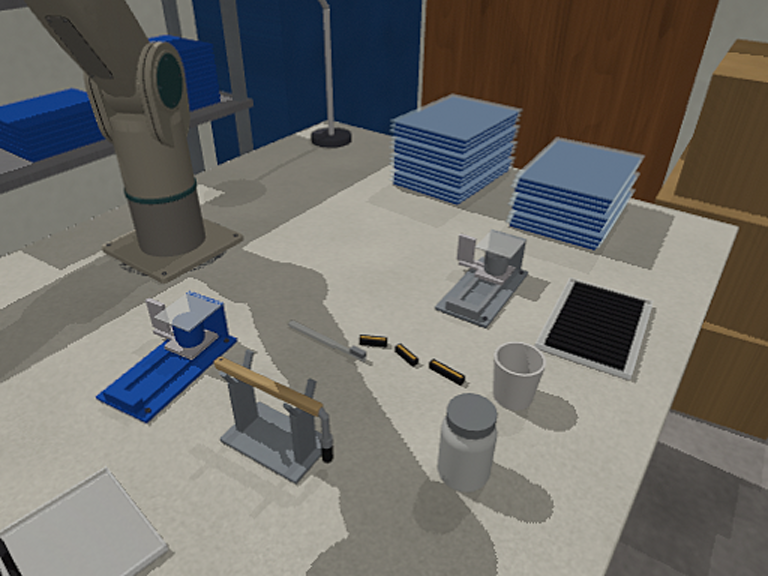

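Top view, at 1.5x pixels:
- **Station:** grey at (260,254), with its hood on the left (+y). The blue one at (555,440) is the decoy.
- **Pot:** under the grey hood at (225,248). The look-alikes are the white cup (390,150), the jar (490,150) and the blue pot (528,450).
- **Brush:** wooden-handled angled brush in its stand, from (580,340) to (560,235), with its head at the far end (+x). The look-alike is the toothbrush (432,340).

I choose the grey station and the wooden brush, and will measure those two next.

Run:
```python
from h import *
import pickle
o=pickle.load(open("o.pkl","rb"))
d=o["top"];W=cloud(d);I=d["img"].astype(int)
s=o["scene"];S=cloud(s);J=s["img"].astype(int)
def rect(P):
    r=cv2.minAreaRect(P[:,:2].astype(np.float32)); return np.round(r[0],1),np.round(r[1],1),round(r[2],2)
def box(W,I,x0,x1,y0,y1,z0,z1,m=None):
    k=(W[...,0]>x0)&(W[...,0]<x1)&(W[...,1]>y0)&(W[...,1]<y1)&(W[...,2]>z0)&(W[...,2]<z1)
    if m is not None:k&=m
    return W[k]
for n,(u,v) in dict(stc=(283,254),tab=(229,285),hood=(225,250),stand=(540,310),h0=(577,335),h1=(563,240),wall=(198,250)).items():
    print(n,np.round(W[int(v/1.5),int(u/1.5)],1))
wood=lambda I:(I[...,0]-I[...,2]>50)
c=W[int(254/1.5),int(283/1.5)]
for nm,w,i in(("top",W,I),("scene",S,J)):
    P=box(w,i,300,700,-350,-100,88,125,wood(i)); print(nm,"handle",len(P),rect(P),np.percentile(P[:,2],[5,50,95]))
    P=box(w,i,c[0]-80,c[0]+80,c[1]-160,c[1]+160,4,13); print(" plate",len(P),rect(P), np.median(P[:,2]))
    P=box(w,i,c[0]-130,c[0]+80,c[1]-160,c[1]+160,67,80); print(" hood+tab top",len(P),rect(P))
    P=box(w,i,c[0]-160,c[0]-44,c[1]-60,c[1]+160,60,80); print(" tab",len(P),P.min(0),P.max(0),rect(P))
    P=box(w,i,300,700,-350,-100,4,13); print(" standbase",len(P),rect(P))
a=d["img"][130:215,115:225]; b=d["img"][145:240,330:410]
h=lambda x:cv2.resize(x,(390,int(390*x.shape[0]/x.shape[1])),interpolation=cv2.INTER_CUBIC)[:460]
A,B=h(a),h(b);H=max(len(A),len(B));p=lambda x:np.pad(x,((0,H-len(x)),(0,0),(0,0)))
save("pics/crop.png",np.hstack([p(A),p(B)]))
```

```text
stc [597.  192.   11.7]
tab [535.6 267.6  44.7]
hood [585.3 266.7  77.2]
stand [ 508.9 -232.9    7.9]
h0 [ 455.3 -252.   111.3]
h1 [ 596.1 -242.6  107.8]
wall [584.  306.9  80. ]
top handle 277 (array([ 526. , -249.1]), array([159.1,  12. ]), 4.45) [107.20723418 109.54257904 111.57200401]
 plate 1757 (array([597.1, 192.9]), array([317.8, 158.8]), 89.82) 9.087288946363401
 hood+tab top 1052 (array([572. , 286.1]), array([114.2,  77.2]), 3.55)
 tab 86 [515.52202311 266.27488916  60.06121865] [549.28393495 275.40615878  78.2982862 ] (array([532.3, 270.9]), array([33.6,  7.9]), 3.4)
 standbase 2637 (array([ 499.4, -224.3]), array([399.1, 247.3]), 0.13)
scene handle 409 (array([ 526.9, -249.9]), array([163. ,  14.5]), 5.54) [106.49766351 109.53985972 111.26037073]
 plate 921 (array([585.5, 209.9]), array([258.3, 132.8]), 87.68) 9.14272717526137
 hood+tab top 442 (array([570.8, 285.3]), array([111.1,  80.7]), 2.45)
 tab 70 [515.92444939 265.08460958  60.17141534] [548.42319437 277.4850222   77.59612487] (array([531.8, 271. ]), array([32. , 11.8]), 13.01)
 standbase 2771 (array([ 494.5, -224.9]), array([240.8, 388.1]), 89.39)
```

View pics/crop.png

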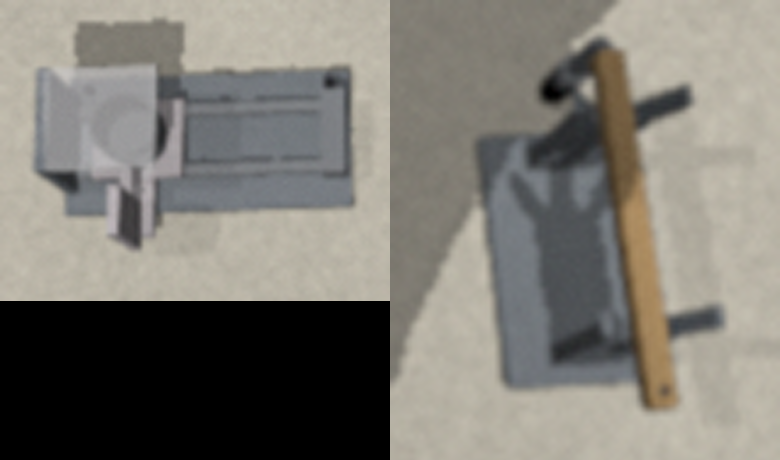

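The crop shows the grey station with its pot under the clear roof (left), and the wooden-handled angled brush with its head at the far end (right). Both choices are confirmed, so I start the approach.

>>> send_rows(series=[[0,[0.55,0.8,0],[0,0,-0.5]],[0,[0.55,0.8,0],[0,0,-0.5]],[0,[0.55,0.8,0],[0,0,-0.5]],[0,[0.55,0.8,0],[0,0,-0.5]],[0,[0.55,0.8,0],[0,0,-0.5]],[0,[0.55,0.8,0],[0,0,-0.5]],[0,[0.55,0.8,0],[0,0,-0.5]],[0,[0.55,0.8,0],[0,0,-0.5]]])

```text
clock: 1.15
eef_pos: [516.0, -213.8, 248.2]
tool_rot: [3.142, 0.0, 0.046]
force: [0.3, -0.4, 0.1]
width: -0.2
gripper_force: 0.0
```

Run:
```python
from h import *
import pickle
o=pickle.load(open("o.pkl","rb"))
for n in("top","scene"):
    d=o[n];W=cloud(d);I=d["img"].astype(int)
    base=(abs(W[...,0]-597)<90)&(abs(W[...,1]-225)<150)&(W[...,2]>3)&(W[...,2]<30)
    g=base&(I[...,0]<125)&(I[...,2]<150)
    m=g.astype(np.uint8); k,l,st,_=cv2.connectedComponentsWithStats(m); b=1+st[1:,4].argmax()
    P=W[l==b]; print(n,len(P),P[:,:2].min(0),P[:,:2].max(0),cv2.minAreaRect(P[:,:2].astype(np.float32)))
    s=(W[...,2]>12)&(W[...,2]<24)&g&(W[...,1]<190); P=W[s]; print(" stop",len(P),P[:,:2].min(0),P[:,:2].max(0),cv2.minAreaRect(P[:,:2].astype(np.float32)) if len(P) else 0)
    g=(abs(W[...,0]-510)<90)&(abs(W[...,1]+249)<60)&(W[...,2]>4)&(W[...,2]<13)&(I[...,0]<125)
    k,l,st,_=cv2.connectedComponentsWithStats(g.astype(np.uint8)); b=1+st[1:,4].argmax();P=W[l==b]
    print(" stand",len(P),cv2.minAreaRect(P[:,:2].astype(np.float32)))
print(sensors.read_state()["eef_pos"],sensors.read_state()["tool_rot"])
```

```text
top 1880 [532.96490777 127.92887788] [652.39349094 268.34035314] ((593.25634765625, 197.09909057617188), (112.87261199951172, 136.78302001953125), 3.45876145362854)
 stop 149 [551.50101823 127.92887788] [644.14775654 189.94666827] ((597.4863891601562, 159.6372833251953), (93.27887725830078, 61.47632598876953), 1.2002975940704346)
 stand 1159 ((532.184814453125, -242.18875122070312), (131.17678833007812, 65.81352996826172), 4.098402976989746)
scene 1253 [525.8666188  125.78791978] [649.22491884 329.19642784] ((587.0985107421875, 226.04083251953125), (117.77910614013672, 200.92269897460938), 3.6210381984710693)
 stop 108 [569.17603887 127.88858562] [645.76789129 187.61324466] ((608.2102661132812, 157.95028686523438), (76.16748046875, 58.8078498840332), 2.0840587615966797)
 stand 1599 ((532.3901977539062, -250.94093322753906), (130.48204040527344, 80.89893341064453), 3.263392210006714)
[ 516.04657258 -213.82567354  248.23604106] [3.14151469e+00 3.45696421e-05 4.61966611e-02]
```

>>> send_rows(series=[[0,[0.03,1,0],[0,0,0]],[0,[0.03,1,0],[0,0,0]],[0,[0.03,1,0],[0,0,0]],[0,[0.03,1,0],[0,0,0]],[0,[0.03,1,0],[0,0,0]],[0,[0.03,1,0],[0,0,0]],[0,[0.03,1,0],[0,0,0]],[0,[0.03,1,0],[0,0,0]]])

```text
clock: 2.15
eef_pos: [529.4, 266.4, 248.2]
tool_rot: [3.141, -0.0, 0.048]
force: [0.1, -0.0, -0.1]
width: -0.3
gripper_force: 0.0
```

>>> send_rows(series=[[0,[0,0.75,-0.5],[0,0,0]],[0,[0,0,-0.8],[0,0,0]],[0,[0,0,-0.8],[0,0,0]],[0,[0,0,-0.8],[0,0,0]],[0,[0,0,0],[0,0,0]]])

```text
clock: 2.78
eef_pos: [526.7, 307.8, 70.7]
tool_rot: [3.137, 0.008, 0.048]
force: [0.0, -0.1, 0.7]
width: -0.1
gripper_force: 0.0
```

>>> send_rows(series=[[0,[0.03,-0.1,-0.15],[0,0,0]],[0,[0.02,-0.2,0],[0,0,0]],[0,[0.02,-0.25,0],[0,0,0]],[0,[0.02,-0.25,0],[0,0,0]],[0,[0.02,-0.25,0],[0,0,0]],[0,[0.02,-0.25,0],[0,0,0]],[0,[0.02,-0.25,0],[0,0,0]],[0,[0,0,0],[0,0,0]]])

```text
clock: 3.78
eef_pos: [539.1, 213.7, 65.2]
tool_rot: [3.14, 0.0, 0.045]
force: [0.0, 0.6, -0.0]
width: -0.1
gripper_force: 0.0
```

Run:
```python
from h import *
d=cam("top");W=cloud(d);save("pics/t2.png",d["img"][110:230,100:260],4)
k=(W[...,0]>505)&(W[...,0]<556)&(W[...,1]>120)&(W[...,1]<300)&(W[...,2]>60)&(W[...,2]<79)
P=W[k];print(len(P),P.min(0),P.max(0),cv2.minAreaRect(P[:,:2].astype(np.float32)))
```

```text
45 [519.68930468 188.306969    60.21841668] [536.45973428 216.99318581  78.80223251] ((530.0020141601562, 200.65707397460938), (29.053218841552734, 15.134724617004395), 66.65625762939453)
```

View pics/t2.png

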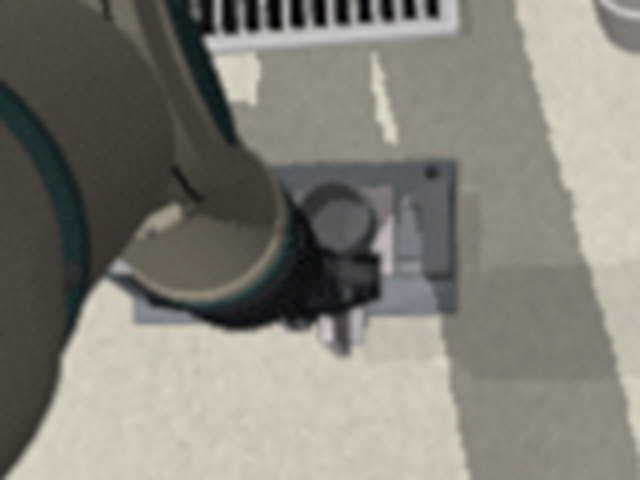

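The picture shows the pot at (340,215) out from under the hood, with its carriage still short of the end stop at (440,215). I keep pushing.

>>> send_rows(series=[[0,[0.01,-0.2,0],[0,0,0]],[0,[0,-0.08,0],[0,0,0]],[0,[0,-0.05,0],[0,0,0]],[0,[0,0,0],[0,0,0]]])

```text
clock: 4.32
eef_pos: [539.2, 196.3, 65.3]
tool_rot: [3.141, 0.0, 0.047]
force: [0.1, -0.0, 1.2]
width: 0.1
gripper_force: 0.0
```

>>> send_rows(series=[[0,[0,-0.06,0],[0,0,0]],[0,[0,0,0],[0,0,0]]])

```text
clock: 4.58
eef_pos: [539.1, 194.5, 65.4]
tool_rot: [-3.14, -0.0, 0.049]
force: [0.3, 4.1, -2.1]
width: -0.2
gripper_force: 2.1
```

>>> send_rows(series=[[0,[0,-0.05,0],[0,0,0]],[0,[0,0,0],[0,0,0]]])

```text
clock: 4.82
eef_pos: [539.1, 194.4, 65.4]
tool_rot: [-3.137, -0.001, 0.051]
force: [-0.7, 9.4, -2.2]
width: 0.2
gripper_force: 4.8
```

>>> send_rows(series=[[0,[0,-0.04,0],[0,0,0]],[0,[0,0,0],[0,0,0]]])

```text
clock: 5.08
eef_pos: [539.1, 194.3, 65.5]
tool_rot: [-3.134, -0.002, 0.052]
force: [0.1, 14.0, -3.7]
width: 0.3
gripper_force: 6.9
```

The carriage is at the stop: the force rises while the position holds. I back off, lift and move to the brush.

>>> send_rows(series=[[0,[0,0.3,0],[0,0,0]],[0,[0,0.3,0.2],[0,0,0]],[0,[0,0,0.9],[0,0,0]],[0,[0,0,1],[0,0,0]],[0,[0,0,1],[0,0,0]],[70,[-0.03,-1,0],[0,0,0.1]],[70,[-0.03,-1,0],[0,0,0.1]],[70,[-0.03,-1,0],[0,0,0.1]]])

```text
clock: 6.08
eef_pos: [533.6, 41.9, 252.5]
tool_rot: [3.141, -0.001, 0.074]
force: [0.5, -0.3, -0.3]
width: 54.0
gripper_force: 0.0
```

>>> send_rows(series=[[70,[-0.03,-1,0],[0,0,0.1]],[70,[-0.03,-1,0],[0,0,0]],[70,[-0.03,-1,0],[0,0,0]],[70,[-0.03,-1,0],[0,0,0]],[70,[-0.03,-0.7,0],[0,0,0]],[70,[0,0,0],[0,0,0]]])

```text
clock: 6.82
eef_pos: [523.4, -243.2, 252.1]
tool_rot: [3.138, 0.001, 0.075]
force: [-0.0, 0.6, -0.4]
width: 70.1
gripper_force: 0.0
```

Run:
```python
from h import *
import pickle
print(sensors.read_state()["eef_pos"],sensors.read_state()["tool_rot"])
d=cam("top");s=cam("scene");w=cam("wrist");pickle.dump((d,s,w),open("o2.pkl","wb"))
for n,c in(("top",d),("scene",s)):
    W=cloud(c)
    k=(W[...,0]>500)&(W[...,0]<565)&(W[...,1]>120)&(W[...,1]<225)&(W[...,2]>66)&(W[...,2]<82)
    P=W[k];print(n,"tab",len(P),np.median(P,0),cv2.minAreaRect(P[:,:2].astype(np.float32)))
    k=(W[...,0]>565)&(W[...,0]<640)&(W[...,1]>120)&(W[...,1]<225)&(W[...,2]>54)&(W[...,2]<68)
    P=W[k];print(" rim",len(P),np.median(P[:,2]),cv2.minEnclosingCircle(P[:,:2].astype(np.float32)))
a=d["img"][130:215,115:225];save("pics/t3.png",np.hstack([cv2.resize(a,(400,309)),w["img"][::1,::1][38:347,56:456]]))
```

```text
[ 523.42371015 -243.19510771  252.07282226] [3.13830333e+00 6.46663982e-04 7.50681959e-02]
top tab 70 [536.71696585 175.07292301  75.98982704] ((536.8876342773438, 175.6062774658203), (33.60838317871094, 8.145149230957031), 2.888482093811035)
 rim 101 60.55151331028105 ((598.6141967773438, 179.29266357421875), 23.006698608398438)
scene tab 63 [537.82220764 173.74295581  73.74571426] ((537.0653686523438, 175.7306671142578), (34.04096984863281, 12.16362190246582), 4.490100383758545)
 rim 101 58.610719435460624 ((597.7318725585938, 178.4978485107422), 23.32057762145996)
```

View pics/t3.png

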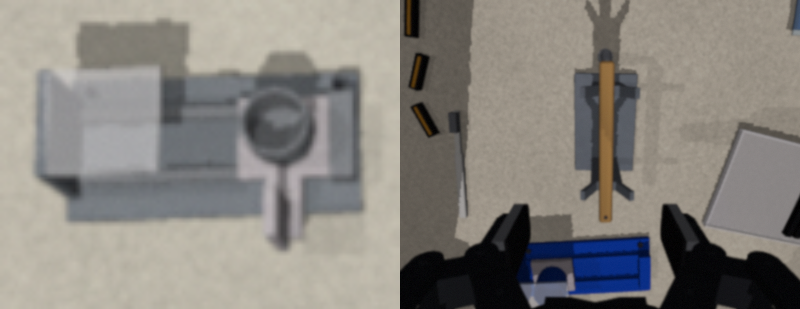

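The pot, at (277,125) in the left panel, now stands against the stop. In the right panel, the wrist view shows the handle (605,140) aligned with the tool. I refine the handle position from the wrist depth.

Run:
```python
from h import *
import pickle
for n,c in zip(("top","scene","wrist"),pickle.load(open("o2.pkl","rb"))):
    W=cloud(c);I=c["img"].astype(int)
    k=(I[...,0]-I[...,2]>50)&(W[...,2]>98)&(W[...,2]<120)&(abs(W[...,0]-530)<120)&(abs(W[...,1]+249)<50)
    P=W[k]
    if len(P)>20: print(n,len(P),np.median(P[:,2]),cv2.minAreaRect(P[:,:2].astype(np.float32)))
```

```text
top 302 109.46522988105767 ((525.0076293945312, -248.71707153320312), (160.10406494140625, 12.457037925720215), 4.960070610046387)
scene 525 109.35472029064914 ((526.8004760742188, -249.857421875), (164.19796752929688, 14.295845031738281), 5.21990966796875)
wrist 2006 108.48123244233673 ((528.3048095703125, -247.1419677734375), (161.4374237060547, 12.097810745239258), 5.04123067855835)
```

>>> send_rows(series=[[60,[0.06,-0.09,0],[0,0,0.15]],[60,[0,0,-0.8],[0,0,0]],[60,[0,0,-0.8],[0,0,0]],[60,[0,0,-0.6],[0,0,0]],[60,[0,0,-0.33],[0,0,0]],[60,[0,0,0],[0,0,0]]])

```text
clock: 7.72
eef_pos: [527.9, -242.4, 98.1]
tool_rot: [-3.14, 0.003, 0.098]
force: [-0.8, 0.3, 0.7]
width: 60.0
gripper_force: 0.0
```

>>> send_rows(series=[[5,[0,0,0],[0,0,0]],[5,[0,0,0],[0,0,0]],[5,[0,0,0],[0,0,0]],[5,[0,0,0],[0,0,0]],[5,[0,0,0],[0,0,0]],[5,[0,0,0],[0,0,0]]])

```text
clock: 8.48
eef_pos: [529.6, -246.8, 101.2]
tool_rot: [3.137, -0.004, 0.094]
force: [-0.1, -5.4, 3.1]
width: 12.8
gripper_force: 59.8
```

>>> send_rows(series=[[5,[0,0,0.3],[0,0,0]],[5,[0,0,0.6],[0,0,0]],[5,[0,0,0.8],[0,0,0]],[5,[0,0,0.8],[0,0,0]],[5,[0,0,0],[0,0,0]]])

```text
clock: 9.1
eef_pos: [530.8, -244.1, 254.7]
tool_rot: [3.138, -0.008, 0.097]
force: [-0.4, 0.5, -0.4]
width: 12.5
gripper_force: 59.4
```

Run:
```python
from h import *
s=sensors.read_state();print(s["eef_pos"],s["tool_rot"],s["force"])
for n in("top","scene"):
    c=cam(n);W=cloud(c);I=c["img"].astype(int)
    k=(I[...,0]-I[...,2]>50)&(W[...,2]>200)&(W[...,2]<290)&(abs(W[...,0]-530)<140)&(abs(W[...,1]+249)<70)
    P=W[k]
    if len(P)>20:
        print(n,len(P),P.min(0),P.max(0),np.median(P[:,2]),cv2.minAreaRect(P[:,:2].astype(np.float32)),np.polyfit(P[:,0],P[:,2],1))
    if n=="scene":
        z0=s["eef_pos"][2]; k=(abs(W[...,0]-615)<40)&(abs(W[...,1]+240)<40)&(W[...,2]>z0-120)&(W[...,2]<z0-50)
        P=W[k];print("head",len(P),P[:,2].min(),np.median(P[P[:,2]<z0-60],0) if len(P) else 0)
        save("pics/s4.png",c["img"][130:384,100:300],2.3)
```

```text
[ 530.80558832 -244.07861371  254.6673094 ] [ 3.13795662 -0.00843009  0.09651487] [-0.43772619  0.49638647 -0.39061964]
top 360 [ 446.02558822 -256.80360116  257.99659766] [ 606.35538497 -234.04033053  266.10394478] 262.8313475934204 ((526.1907958984375, -245.4404754638672), (160.5771942138672, 12.499786376953125), 4.350559234619141) [4.81294533e-03 2.60322622e+02]
scene 336 [ 447.22619924 -258.67318706  248.92506792] [ 607.64607234 -233.40384393  269.74712139] 260.2269441498504 ((527.1145629882812, -245.57437133789062), (161.42465209960938, 13.061053276062012), 5.283614158630371) [2.66574854e-02 2.44105527e+02]
head 142 169.02423276458535 [ 618.68378831 -241.52595865  182.37705438]
```

View pics/s4.png

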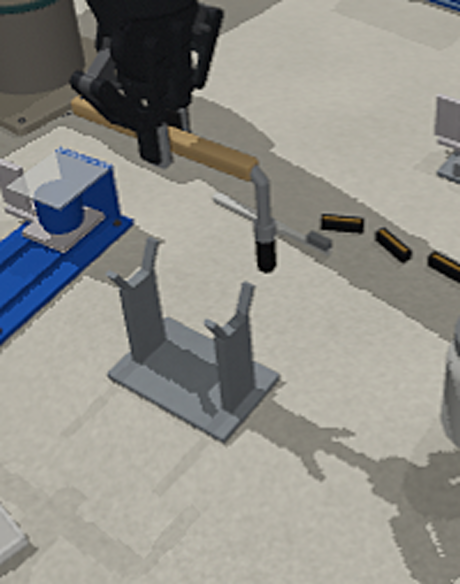

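The brush hangs level in the grip, with its bristles at (265,255). I carry it over the pot.

>>> send_rows(series=[[5,[-0.04,0.6,0],[0,0,0]],[5,[-0.04,1,0],[0,0,0]],[5,[-0.04,1,0],[0,0,0]],[5,[-0.04,1,0],[0,0,0]],[5,[-0.04,1,0],[0,0,0]],[5,[-0.04,1,0],[0,0,0]],[5,[-0.03,0.8,0],[0,0,0]],[5,[0,0.54,0],[0,0,0]]])

```text
clock: 10.2
eef_pos: [510.2, 175.6, 248.0]
tool_rot: [-3.141, 0.004, 0.099]
force: [0.4, 0.1, -0.7]
width: 13.2
gripper_force: 59.4
```

>>> send_rows(series=[[5,[0,0,-0.6],[0,0,0]],[5,[0,0,-0.5],[0,0,0]],[5,[0,0,0],[0,0,0]]])

```text
clock: 10.58
eef_pos: [509.3, 172.0, 180.5]
tool_rot: [3.14, 0.008, 0.096]
force: [-0.5, -0.1, -0.1]
width: 13.3
gripper_force: 59.3
```

Run:
```python
from h import *
s=sensors.read_state();print(s["eef_pos"],s["tool_rot"],s["force"])
z0=s["eef_pos"][2]
for n in("top","scene"):
    c=cam(n);W=cloud(c);I=c["img"].astype(int)
    k=(I[...,0]-I[...,2]>50)&(abs(W[...,2]-z0)<25)&(abs(W[...,0]-515)<140)&(abs(W[...,1]-172)<70)
    P=W[k]
    if len(P)>20: print(n,len(P),P.min(0),P.max(0),cv2.minAreaRect(P[:,:2].astype(np.float32)))
    if n=="scene":
        k=(abs(W[...,0]-600)<40)&(abs(W[...,1]-179)<35)&(W[...,2]<z0-55)&(W[...,2]>85)
        P=W[k];print("head",len(P),P.min(0),P.max(0),np.median(P,0))
        save("pics/s5.png",c["img"][80:260,250:410],3)
```

```text
[509.29523051 172.02173102 180.53882957] [3.13959233 0.00793514 0.09627008] [-0.50670329 -0.08525846 -0.1460311 ]
top 274 [424.21707441 157.36374183 183.38158065] [585.94106278 175.61187427 198.77017817] ((504.989013671875, 170.18333435058594), (162.01531982421875, 12.866459846496582), 5.446902751922607)
scene 153 [428.04934783 157.80310086 179.74579809] [588.17272239 182.00253007 193.50596307] ((508.1702575683594, 169.00645446777344), (160.7350311279297, 14.676689147949219), 5.578545570373535)
head 42 [588.40030072 169.92275843  99.91165677] [600.60114848 180.59094798 124.97385812] [596.51704205 172.62361567 113.11221804]
```

View pics/s5.png

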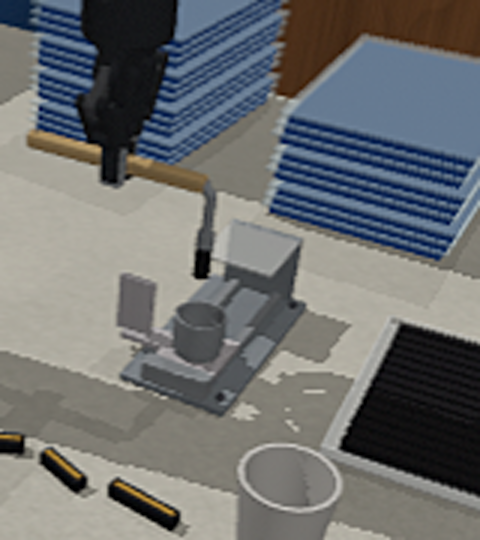

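The bristles (203,262) hang just above the pot (198,330), about 5 mm short in x. I correct that and lower gently.

>>> send_rows(series=[[5,[0.08,0.015,-0.2],[0,0,0]],[5,[0,0,-0.2],[0,0,0]],[5,[0,0,0],[0,0,0]]])

```text
clock: 11.05
eef_pos: [516.3, 173.3, 158.5]
tool_rot: [3.141, 0.002, 0.096]
force: [0.7, 0.8, -0.6]
width: 12.5
gripper_force: 59.3
```

>>> send_rows(series=[[5,[0,0,-0.15],[0,0,0]],[5,[0,0,-0.15],[0,0,0]],[5,[0,0,-0.15],[0,0,0]],[5,[0,0,-0.1],[0,0,0]],[5,[0,0,0],[0,0,0]]])

```text
clock: 11.68
eef_pos: [516.7, 173.5, 125.9]
tool_rot: [3.141, 0.001, 0.096]
force: [0.4, -0.3, 0.3]
width: 12.9
gripper_force: 59.3
```

Run:
```python
from h import *
s=sensors.read_state();print(s["eef_pos"],s["tool_rot"],s["force"])
c=cam("scene");W=cloud(c)
k=(abs(W[...,0]-600)<40)&(abs(W[...,1]-179)<35)&(W[...,2]<100)&(W[...,2]>66)
P=W[k];print("head",len(P),P.min(0),P.max(0),np.median(P,0))
save("pics/s6.png",c["img"][110:240,260:380],4)
```

```text
[516.68030043 173.50787721 125.91935618] [3.14128663e+00 1.05211003e-03 9.57549400e-02] [ 0.3978951  -0.31614796  0.27882572]
head 52 [592.37088156 169.07582398  66.03896597] [607.0878448  185.14316813  99.08115131] [602.27636305 174.7491719   80.89268251]
```

View pics/s6.png

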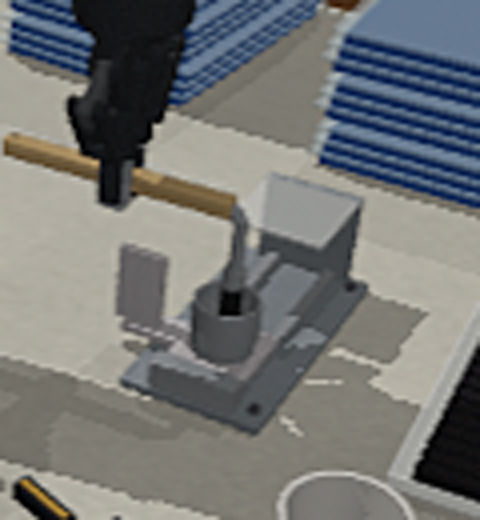

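The bristles are inside the pot, with the neck at (232,275) and the bristles at (232,300), and no contact force. I dip slightly deeper, hold, then lift.

>>> send_rows(series=[[5,[0,0,-0.06],[0,0,0]],[5,[0,0,0],[0,0,0]],[5,[0,0,0],[0,0,0]],[5,[0,0,0],[0,0,0]],[5,[0,0,0.2],[0,0,0]],[5,[0,0,0.5],[0,0,0]],[5,[0,0,0.8],[0,0,0]],[5,[0,0,0.7],[0,0,0]]])

```text
clock: 12.72
eef_pos: [517.2, 173.6, 257.4]
tool_rot: [-3.141, -0.001, 0.096]
force: [0.1, 0.9, -1.2]
width: 13.1
gripper_force: 59.3
```

>>> send_rows(series=[[5,[0.04,-0.6,0],[0,0,0]],[5,[0.04,-1,0],[0,0,0]],[5,[0.04,-1,0],[0,0,0]],[5,[0.04,-1,0],[0,0,0]],[5,[0.04,-1,0],[0,0,0]],[5,[0.04,-1,0],[0,0,0]],[5,[0,-0.8,0],[0,0,0]],[5,[0,-0.6,0],[0,0,0]]])

```text
clock: 13.72
eef_pos: [530.9, -249.2, 255.9]
tool_rot: [3.14, -0.001, 0.093]
force: [-0.4, 0.7, -1.1]
width: 12.5
gripper_force: 59.4
```

>>> send_rows(series=[[5,[0,0,-0.3],[0,0,0]],[5,[0,0,-0.3],[0,0,0]],[5,[0,0,0],[0,0,0]]])

```text
clock: 14.1
eef_pos: [530.5, -246.1, 218.5]
tool_rot: [-3.14, 0.002, 0.096]
force: [0.7, 0.4, 0.6]
width: 13.2
gripper_force: 59.4
```

Run:
```python
from h import *
s=sensors.read_state();print(s["eef_pos"],s["tool_rot"],s["force"]);z0=s["eef_pos"][2]
for n in("top","scene"):
    c=cam(n);W=cloud(c);I=c["img"].astype(int)
    k=(I[...,0]-I[...,2]>50)&(abs(W[...,2]-z0)<25)&(abs(W[...,0]-530)<140)&(abs(W[...,1]+249)<70)
    P=W[k]
    if len(P)>20: print(n,len(P),P.min(0),P.max(0),cv2.minAreaRect(P[:,:2].astype(np.float32)),np.polyfit(P[:,0],P[:,2],1)[0])
```

```text
[ 530.53196264 -246.08708157  218.47876845] [-3.14041317e+00  2.01812742e-03  9.55126193e-02] [0.70662288 0.40888323 0.59570875]
top 335 [ 446.89688949 -258.87293066  222.45151149] [ 606.35907486 -237.22727148  229.9503984 ] ((526.5147094726562, -247.41944885253906), (160.1112060546875, 12.419551849365234), 4.752051830291748) -0.004257256861501007
scene 301 [ 448.72964335 -261.80245539  215.49523961] [ 610.81821059 -236.36096078  233.44960872] ((529.714599609375, -248.52056884765625), (162.82260131835938, 13.082011222839355), 5.035299301147461) 0.029624743276771788
```

>>> send_rows(series=[[5,[0,-0.02,-0.5],[0,0,0]],[5,[0,0,-0.6],[0,0,0]],[5,[0,0,-0.4],[0,0,0]],[5,[0,0,-0.25],[0,0,0]],[5,[0,0,-0.12],[0,0,0]],[5,[0,0,0],[0,0,0]]])

```text
clock: 14.95
eef_pos: [531.8, -247.7, 107.1]
tool_rot: [3.141, -0.001, 0.096]
force: [-0.7, 0.2, -0.2]
width: 13.3
gripper_force: 59.4
```

>>> send_rows(series=[[5,[0,0,-0.05],[0,0,0]],[5,[0,0,-0.04],[0,0,0]],[5,[0,0,0],[0,0,0]]])

```text
clock: 15.32
eef_pos: [531.5, -247.6, 101.4]
tool_rot: [3.142, -0.0, 0.096]
force: [-0.2, 0.1, -1.0]
width: 12.8
gripper_force: 59.4
```

>>> send_rows(series=[[5,[0,0,-0.02],[0,0,0]],[5,[0,0,0],[0,0,0]]])

```text
clock: 15.58
eef_pos: [531.5, -247.6, 101.2]
tool_rot: [3.141, -0.001, 0.096]
force: [-2.1, 1.0, 6.6]
width: 12.7
gripper_force: 60.4
```

Contact with the fork floor. I release and lift.

>>> send_rows(series=[[30,[0,0,0],[0,0,0]],[60,[0,0,0],[0,0,0]],[60,[0,0,0],[0,0,0]],[60,[0,0,0],[0,0,0]],[60,[0,0,0.3],[0,0,0]],[60,[0,0,0.7],[0,0,0]],[60,[0,0,0.9],[0,0,0]],[60,[0,0,0.6],[0,0,0]]])

```text
clock: 16.58
eef_pos: [532.2, -248.1, 254.1]
tool_rot: [3.14, -0.004, 0.096]
force: [0.6, -0.5, -1.1]
width: 60.1
gripper_force: 0.0
```

Run:
```python
from h import *
s=sensors.read_state();print(s["eef_pos"],s["width"],s["force"])
for n in("top","scene"):
    c=cam(n);W=cloud(c);I=c["img"].astype(int)
    k=(I[...,0]-I[...,2]>50)&(W[...,2]>90)&(W[...,2]<125)&(abs(W[...,0]-530)<140)&(abs(W[...,1]+249)<70)
    P=W[k]
    print(n,len(P),np.median(P[:,2]),cv2.minAreaRect(P[:,:2].astype(np.float32)),np.polyfit(P[:,0],P[:,2],1)[0])
    k=(W[...,0]>500)&(W[...,0]<565)&(W[...,1]>120)&(W[...,1]<225)&(W[...,2]>66)&(W[...,2]<82)
    print(" tab",cv2.minAreaRect(W[k][:,:2].astype(np.float32))[0])
save("pics/s7.png",c["img"],1.5)
```

```text
[ 532.18434435 -248.0597191   254.0586108 ] 60.13935775132106 [ 0.60086598 -0.47296043 -1.07295638]
top 407 109.51940692094672 ((527.3259887695312, -248.6426239013672), (161.1435089111328, 12.653617858886719), 5.058376789093018) -0.0013647408249895712
 tab (537.182373046875, 175.4305877685547)
scene 521 109.33714286094926 ((529.0228881835938, -249.67002868652344), (161.59014892578125, 14.276968002319336), 5.378555774688721) 0.0070152333545904725
 tab (537.705322265625, 175.17822265625)
```

View pics/s7.png

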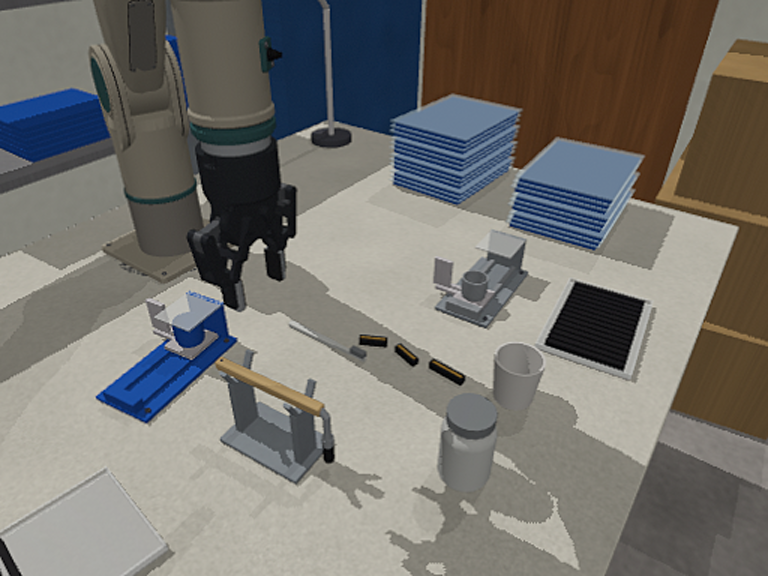

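The brush lies level in both forks, head at (328,440), as it did before. The pot (474,285) is out at the stop, the other loose things look unmoved, and the gripper is clear.

```bash
python3 -c "
from cell import ctrl
print(ctrl.finish_job())"
```

```text
the job is handed in; nothing more can be done
None
```

The job is handed in, with no verdict returned: the pot is out at its end stop, the brush was dipped about 20 mm below the rim and laid back level in both forks, and the other loose things look unmoved.

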